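# Load the inspection slide and click it under the viewing head

### The job

Tip the four steel balls out of the white porcelain dish into the tray of the sliding carriage, and stand the empty dish upright on the worktop again, clear of the rail, and let go of it. Then take the carriage by its black grip post and slide it along the rail under the viewing head until its detent clicks in, without running on past the notch. The program finishes while still holding the grip there, with the carriage resting in the notch, all four balls in the tray and the other things on the worktop left where they are.

Things in the scene. Friction and masses are not known exactly. Their poses are not given: they have to be found in the camera images.
- dish: white porcelain dish, 100 g, with a straight side handle along its +y. Origin: centre of its underside; z out of the mouth. Conical bowl: outside radius 18 mm at the foot, 44 mm at the rim, 28 mm high, walls 4 mm thick, sloping 47 degrees from level. The four balls lie in it; they roll out over the rim when it is tipped more than 50 degrees, and it empties fully at 65 to 75 degrees
- handle (a point): middle of the dish's handle, a level bar 13 x 13 mm that runs along the dish's y from the rim to 102 mm from the dish's origin. The point lies 70 mm from the origin in +y and 21.5 mm above the underside. Can be pinched from above, fingers closing along the dish's x
- rail: low straight rail fixed to the worktop, 86 x 400 mm, 22 mm high (end blocks 32 mm). Origin on the worktop under its middle, y along the rail. The viewing head stands towards its -y end, the carriage starts towards +y
- carriage: metal carriage, 350 g, slides only along the rail (195 mm, friction 1 to 2 N), axes as the rail's. Origin: under the centre of its open tray, at worktop height. Tray 80 (x) x 90 (y) mm outside, walls 3 mm thick, tops 60 mm above the worktop. On its +x side, level with the origin in y, two small upright ridges 11 mm apart have the detent notch between them
- tray_floor (a point): centre of the tray's inner floor, straight above the carriage's origin, 34 mm above the worktop
- grip (a point): the carriage's grip: an upright black square post, 16 x 16 mm, sides along the carriage's x and y, 108 mm from the tray's centre in the carriage's +y. This point is on its axis, 66 mm above the worktop; the post is free from 36 to 80 mm height
- head: fixed viewing head: black barrel, at most 44 mm wide, from 80 to 150 mm above the worktop, on an arm from a column 115 mm away in +x. Axes as the rail's. Origin on the worktop under the lens. At the notch the carriage's origin has the same y as this origin in the head's frame. The brass spring plunger of the detent is in its foot
- detent (a point): ball of the head's spring plunger, 50 mm from the head's origin in +x, 27 mm high, pressing in -x. As the carriage comes in -y, resistance rises to 6 to 9 N about 11 mm before the notch (first ridge), fades to nothing at 5 mm, then turns into a pull of up to 5 N that drops to zero at the notch; 6 to 9 N either way leaves it
- ball0_center (a point): centre of a bright steel ball, 16 mm diameter, 17 g; four alike lie in the dish at the start
- ball1_center (a point): centre of a bright steel ball, 16 mm diameter, 17 g; four alike lie in the dish at the start
- ball2_center (a point): centre of a bright steel ball, 16 mm diameter, 17 g; four alike lie in the dish at the start
- ball3_center (a point): centre of a bright steel ball, 16 mm diameter, 17 g; four alike lie in the dish at the start
- beaker: small empty glass beaker, 53 mm wide, 61 mm high; bystander, origin at the centre of its underside
- vial_0: glass vial with black cap, 25 mm wide, 58 mm high; bystander, origin at the centre of its underside
There are look-alikes about, which are no part of the job. Of the things shaped like the dish, the white one is meant.

How it is judged:
By the outcome, as a careful person would: the job done as asked, in the order asked, and still so for the second after the job is handed in, while the arm keeps its last pose, push and grip.
It also fails if it takes over 72 s, if anything falls off the work surface, if the arm or the gripper's body presses on something with over 40 N, if the wrist force passes 120 N, or if a joint passes its speed limit or range.

### The arm

A 6-joint arm with a two-finger parallel gripper is mounted at the origin on a cart in front of the work surface, level with it; the furniture and walls round the work are solid. World frame = base frame: x ahead of the robot, y to its left, z up, the work surface at z = 0. Lengths are in m, angles in rad, forces in N, time in s.
With the tool pointing down it reaches from about 0.35 to 0.775 m from the base axis. Payload 7.3 kg.
Tool frame: the origin (TCP) lies at the very end of the fingers, on their centre line; the grasp point (between the pads) lies 19 mm behind it; z points along the fingers, y is the line along which they close (so a half turn about z gives the same grasp; the last joint's range is limited). The gripper opens to 92 mm and grips with 3 to 60 N. Pads are 19 mm wide; open, the fingers measure 130 mm over their backs; the gripper's body (75 mm by 190 mm) begins 47 mm behind the grasp point.
Start: joints at [1.021, 0.342, 1.524, -0, 1.275, -0.146], TCP at [0.206, 0.483, 0.227] pointing down, gripper open.
Joint ranges: [-2.53, 2.53], [-0.77, 2.02], [0.04, 2.7], [-1, 4.14], [0.28, 2.66], [-3.11, 3.11]. Speed limits (rad/s): [2.57, 2.57, 3.14, 3.14, 3.14, 3.14].

### API

Orientations are given as [roll, pitch, yaw] about the fixed x, y, z axes, in that order (R = Rz(yaw) Ry(pitch) Rx(roll)).
In Python, from cell import robot gives the robot as it stands. The module is installed in compiled form; this text tells all that it offers.
- The arm moves only by the tool arm_command, never from a script. Its argument "moves" is a list of rows, each a list of 3 entries, a list of its own where there are three numbers: the shift along the tool's x, y, z in m, then the turn, a rotation vector about the tool's x, y, z in rad, then the finger opening in m, from 0 to 0.0918. In form: [[[dx, dy, dz], [ax, ay, az], claw], ...]. A call has exactly 5 rows; each row is the pose to reach, as a shift and turn from the pose commanded when the call began, along the tool's axes at that moment; what a row does not reach only later rows make up. A row lasts 1/10 s, in which the tool goes at most 50 mm and 8.59 degrees, less where a joint would pass 70% of its speed; a pose out of reach is approached as far as the arm can. A call with a gripper value outside its range is refused whole. The fingers move at their own pace and stop on an object; "squeeze" is the grip in N (left out, the last holds). Time passes only in rows, so rows that repeat a pose let the fingers close, or fill a call up. It gives the time, the measured TCP pose, the force, the opening and the grip force at its end, in the units of the state.
- robot.observe(): the state, without advancing time (a new reading comes with each control period).
- robot.read_camera(name): name is "scene" or "top" or "wrist"; returns the picture (420x560x3 uint8, red, green, blue); there is no depth.
- robot.camera_model(name): a dict with "fx", "fy", "cx", "cy" (pixels), "R" (3x3) and "t" (3): a world point X has camera coordinates R X + t. Camera axes: x right, y down, z forward; pixel columns grow to the right and rows downward; lengths in m; the calibration is good to about 2 mm. A picture is of the moment at which its call begins: read the wrist's pose just before it. camera_model takes no time and is no camera call; for the wrist camera it gives the pose at the moment of the call.
- robot.hand_in(): hands the job in; it is judged then, once.
The state is a dict: "time": time; "qpos": joint angles; "qvel": joint speeds; "joint_efforts": joint torques, N m; "tool_pos": TCP position; "tool_rot": TCP orientation; "contact_force": force on the tool from outside, world axes, zero at the start; "torque": the same for the moment, N m; "opening": finger opening in m; "grip_force": force on a finger pad.
Only numpy, scipy, OpenCV 4.12 (cv2) and the standard library are available. Lean on these libraries where they do the work, as an engineer would, in place of code of your own. Each camera call takes 0.05 s, during which the arm holds its last target. There are 200 camera calls.

## Working session

There is one attempt and no reset: what is moved stays moved. The work goes in short steps, Python scripts to look and compute and a tool call to move; the robot and the scene stay as the last step left them, time stands still between calls to the robot, and variables do not carry over. Pictures are saved under pics/ and viewed, at most 12 in all, crops included, and the job is handed in when it is done.

Besides the shell and the picture viewer there is one more tool, called after "Emit:" as name(argument=value, ...), one argument or row to a line, values as JSON. arm_command: Moves the arm, as the interface text tells. Its arguments: {"type":"object","properties":{"moves":{"type":"array"},"squeeze":{"type":"number"}},"required":["moves"]}

```bash
mkdir -p pics; cat > h.py <<'E'
import numpy as np, cv2
from cell import robot
from scipy.spatial.transform import Rotation as R
def ray(m,u,v,z):
    Rm=np.array(m["R"]);t=np.array(m["t"]);c=-Rm.T@t
    d=Rm.T@np.array([(u-m["cx"])/m["fx"],(v-m["cy"])/m["fy"],1])
    return c+d*(z-c[2])/d[2]
def proj(m,X):
    p=np.array(m["R"])@np.array(X)+np.array(m["t"]);return np.array([p[0]/p[2]*m["fx"]+m["cx"],p[1]/p[2]*m["fy"]+m["cy"]])
def shot(n,f):
    m=robot.camera_model(n);im=np.array(robot.read_camera(n));cv2.imwrite("pics/"+f,im[:,:,::-1]);return m,im
E
python3 - <<'E'
from h import *
for n in("top","scene"):
    m,im=shot(n,n+"0.png"); print(n,-np.array(m["R"]).T@m["t"],m["fx"])
s=robot.observe();print(s)
E
```

```text
top [0.3229906  0.07267723 0.95838735] 411.79787906217683
scene [-0.11031417 -0.59789876  0.47675608] 438.14931066459275
{'time': 0.1, 'qpos': array([ 1.02099674e+00,  3.42699976e-01,  1.52492764e+00, -3.58166759e-05,
        1.27536793e+00, -1.45995376e-01]), 'qvel': array([-0.00065419, -0.00154077, -0.00397213,  0.00124024, -0.00022035,
       -0.00120777]), 'joint_efforts': array([ 1.79900504e-03, -4.32005239e+01, -2.44696033e+01,  7.20361085e-02,
        5.25791163e-02, -5.23293409e-05]), 'tool_pos': array([0.20608122, 0.4824729 , 0.22608794]), 'tool_rot': array([-3.14019970e+00, -1.70203002e-04,  2.73779878e+00]), 'contact_force': array([-0.53898667, -0.08045919, -0.22223964]), 'torque': array([ 0.0344402 ,  0.03776028, -0.03317946]), 'grip_force': 0.0, 'opening': 0.09185313264435419}
```

View pics/top0.png

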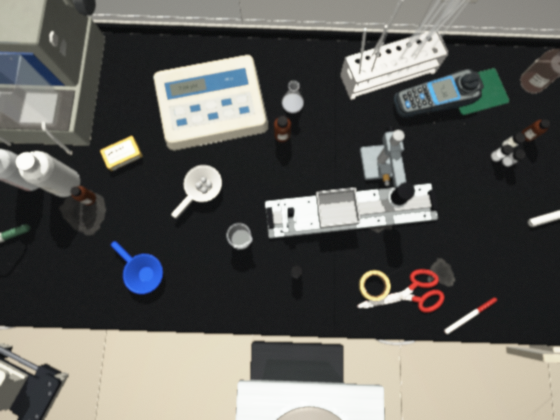

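View pics/scene0.png

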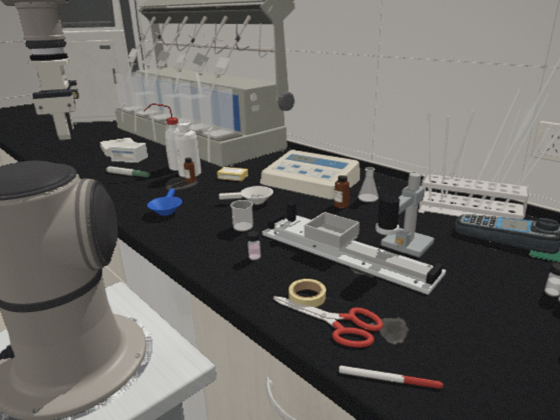

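The top view shows the white dish with balls at (203,184), handle tip at (175,214). The blue look-alike is at (143,273), rail from (268,218) to (436,205), tray at (337,208), grip post near (285,217) and head at (403,193). The other round things are the beaker (238,236) and the tape ring (375,286). By the description I choose the white dish, and will check it in a crop.

```bash
python3 - <<'E'
from h import *
im=cv2.imread("pics/top0.png");c=im[120:270,160:450]
cv2.imwrite("pics/crop1.png",cv2.resize(c,None,fx=2.75,fy=2.75,interpolation=cv2.INTER_CUBIC))
m=robot.camera_model("top")
g=im.astype(int);mask=((g.min(2)>120)).astype(np.uint8)
n,l,st,ce=cv2.connectedComponentsWithStats(mask)
for i in range(1,n):
    x,y,w,h,a=st[i]
    if a>150 and 160<x<450 and 150<y<260: print(i,st[i],ce[i])
for name,p,z in(("dish",(203,184),.028),("htip",(175,214),.028),("blue",(143,273),.028),("beaker",(238,236),.03),("vial",(296,271),.03),("tray",(337,208),.06)):print(name,ray(m,*p,z).round(4))
E
```

```text
46 [392 157  14  29 266] [398.27067669 170.48120301]
48 [ 171  165   51   53 1287] [199.5990676  186.05361305]
51 [ 265  183  172   55 5636] [347.56813343 210.61391057]
54 [228 224  24  25 341] [240.83284457 238.24633431]
dish [0.585  0.2629 0.028 ]
htip [0.5109 0.3218 0.028 ]
blue [0.3741 0.3806 0.028 ]
beaker [0.4647 0.1735 0.03  ]
vial [0.3905 0.0394 0.03  ]
tray [ 0.5312 -0.0474  0.06  ]
```

View pics/crop1.png

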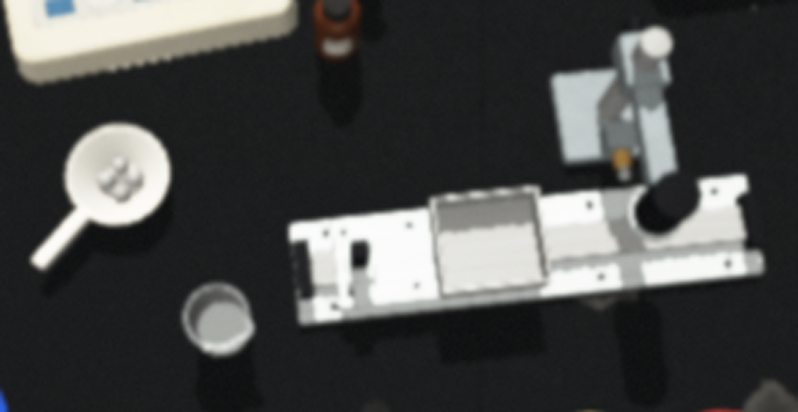

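The crop confirms it: white dish with four balls at (120,172), handle tip at (38,265). It also shows the tray with corners (432,197), (539,187), (548,283), (440,296), the post at (361,253), the brass plunger at (623,160) and the lens barrel at (655,205).

```bash
python3 - <<'E'
from h import *
m=robot.camera_model("top");im=cv2.imread("pics/top0.png").astype(int)
mask=(im.min(2)>100).astype(np.uint8)
n,l,st,ce=cv2.connectedComponentsWithStats(mask);lab=l[190,190] or l[186,195]
dm=(l==lab).astype(np.uint8)
op=cv2.morphologyEx(dm,cv2.MORPH_CLOSE,np.ones((7,7),np.uint8));op=cv2.morphologyEx(op,cv2.MORPH_OPEN,cv2.getStructuringElement(cv2.MORPH_ELLIPSE,(19,19)))
c=max(cv2.findContours(op,0,1)[0],key=len);(cx,cy),r=cv2.minEnclosingCircle(c);e=cv2.fitEllipse(c)
D=ray(m,*e[0],.028);print("rim",e,D)
yy,xx=np.nonzero(dm&(1-cv2.dilate(op,np.ones((5,5)))))
P=np.array([ray(m,x,y,.028) for x,y in zip(xx,yy)]);rel=P[:,:2]-D[:2];print("handle far",np.hypot(*rel.T).max(),len(P))
d=rel.mean(0);ang=np.arctan2(d[1],d[0]);print("handle ang",np.degrees(ang),"hp",D[:2]+.07*np.array([np.cos(ang),np.sin(ang)]))
cr=lambda p:(160+(p[0]+.5)/2.75-.5,120+(p[1]+.5)/2.75-.5)
C=[ray(m,*cr(p),.06)[:2] for p in((432,197),(539,187),(548,283),(440,296))]
print(np.array(C),np.mean(C,0));
print("edges",[np.hypot(*(C[i]-C[(i+1)%4])) for i in range(4)])
for i,j in((1,0),(2,3)):
    v=C[j]-C[i];print(np.degrees(np.arctan2(v[1],v[0])))
for n_,p,z in(("post",(361,249),.08),("railend+a",(290,228),.032),("railend+b",(301,322),.032),("rail-a",(746,180),.032),("rail-b",(763,268),.032),("plunger",(623,168),.027),("barrel top",(683,193),.15),("lens",(652,205),.08)):print(n_,ray(m,*cr(p),z).round(4))
E
```

```text
rim ((201.95004272460938, 183.26217651367188), (35.97560119628906, 39.21299743652344), 57.30870056152344) [0.58673215 0.26548826 0.028     ]
handle far 0.10223460341333865 152
handle ang 142.7120106759687 hp [0.53104012 0.30789578]
[[ 0.56825001 -0.00153448]
 [ 0.57998463 -0.08950162]
 [ 0.49975838 -0.09640975]
 [ 0.485968   -0.00932978]] [ 0.53349025 -0.04919391]
edges [np.float64(0.0887463716973571), np.float64(0.0805231244981), np.float64(0.08816516106803521), np.float64(0.08265043622810012)]
97.5982706311838
98.99888256637625
post [0.518  0.0558 0.08  ]
railend+a [0.5446 0.1151 0.032 ]
railend+b [0.4651 0.1025 0.032 ]
rail-a [ 0.6006 -0.2709  0.032 ]
rail-b [ 0.5245 -0.2817  0.032 ]
plunger [ 0.609  -0.1676  0.027 ]
barrel top [ 0.5535 -0.1799  0.15  ]
lens [ 0.5626 -0.1766  0.08  ]
```

```bash
cat >> h.py <<'E'
def down(ang): # tool pointing down, tool x at world angle ang (deg)
    return R.from_euler('xyz',[np.pi,0,np.radians(ang)])
def delta(p,Rt,p0=None,R0=None):
    s=robot.observe();R0=R0 or R.from_euler('xyz',s["tool_rot"]);p0=s["tool_pos"] if p0 is None else p0
    d=R0.inv().apply(np.array(p)-p0);w=(R0.inv()*Rt).as_rotvec()
    print("from",np.round(p0,4),"shift",d.round(4),"turn",w.round(4),"t",s["time"],"q",np.round(s["qpos"],2));return d,w
E
python3 -c "
from h import *
delta([.531,.308,.13],down(142.7))"
```

```text
from [0.2061 0.4825 0.2261] shift [-0.3674 -0.0326  0.0961] turn [-0.0014  0.      0.2472] t 0.1 q [ 1.02  0.34  1.52 -0.    1.28 -0.15]
```

Emit:
arm_command(
  moves=[
    [[-0.037, -0.003, 0.01], [0, 0, 0.025], 0.06],
    [[-0.074, -0.006, 0.02], [0, 0, 0.05], 0.06],
    [[-0.111, -0.01, 0.029], [0, 0, 0.075], 0.06],
    [[-0.148, -0.013, 0.038], [0, 0, 0.1], 0.06],
    [[-0.185, -0.016, 0.048], [0, 0, 0.125], 0.06],
  ],
  squeeze=45,
)

```text
time: 0.6
tool_pos: [0.3712, 0.3945, 0.1782]
tool_rot: [-3.141, -0.0, 2.612]
contact_force: [1.1, 0.6, -0.7]
opening: 0.0609
grip_force: 0.0
```

Emit:
arm_command(
  moves=[
    [[-0.037, 0.0013, 0.01], [0, 0, 0.025], 0.06],
    [[-0.074, 0.002, 0.02], [0, 0, 0.05], 0.06],
    [[-0.111, 0.003, 0.029], [0, 0, 0.075], 0.06],
    [[-0.148, 0.004, 0.038], [0, 0, 0.1], 0.06],
    [[-0.183, 0.005, 0.048], [0, 0, 0.122], 0.06],
  ],
)

```text
time: 1.1
tool_pos: [0.5319, 0.3063, 0.13]
tool_rot: [-3.141, -0.0, 2.489]
contact_force: [0.2, -0.8, 0.2]
opening: 0.06
grip_force: 0.0
```

```bash
python3 - <<'E'
from h import *
delta([.531,.308,.10],down(142.7))
m,im=shot("wrist","w1.png")
print(-np.array(m["R"]).T@m["t"],m["fx"],[proj(m,p).round() for p in([.587,.265,.028],[.531,.308,.028])])
E
```

```text
from [0.5319 0.3063 0.13  ] shift [0.0017 0.0008 0.03  ] turn [-0.0004 -0.0003 -0.0011] t 1.1 q [ 0.4   0.59  1.4   0.    1.15 -0.52]
[0.46603528 0.35814359 0.28785921] 333.8377650741285 [array([279., 282.]), array([280., 206.])]
```

View pics/w1.png

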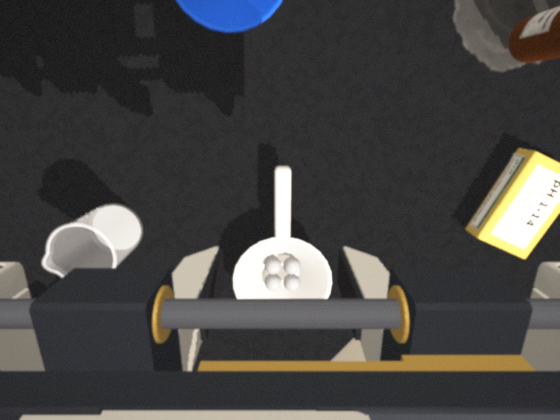

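The wrist view shows the white dish centred at (282,281), with four balls in it. Its handle is vertical from (283,168) to (283,238), so the yaw is right. The blue dish is far off at the top.

```bash
python3 - <<'E'
from h import *
m=robot.camera_model("wrist")
im=cv2.imread("pics/w1.png").astype(int);mk=im.min(2)>170
for v in(180,195,210,225):
    u=np.nonzero(mk[v,265:300])[0]+265;print(v,u.min(),u.max(),ray(m,(u.min()+u.max())/2,v,.028).round(4))
C=ray(m,282,281,.028);T=ray(m,283,167,.028);d=T-C;print("C",C,"tip",T,np.hypot(*d[:2]),np.degrees(np.arctan2(d[1],d[0])))
a=np.arctan2(d[1],d[0]);hp=C[:2]+.07*np.array([np.cos(a),np.sin(a)]);print(hp);delta([*hp,.006],down(142.7))
E
```

```text
180 275 290 [0.5188 0.3199 0.028 ]
195 275 290 [0.5286 0.3125 0.028 ]
210 275 290 [0.5386 0.3047 0.028 ]
225 275 290 [0.549  0.2968 0.028 ]
C [0.59019917 0.26468378 0.028     ] tip [0.51079113 0.32657402 0.028     ] 0.10067789712601184 142.06732090019565
[0.53498782 0.30771524]
from [0.5357 0.303  0.1281] shift [0.0036 0.0034 0.122 ] turn [-0.0013  0.0018 -0.0051] t 1.15 q [ 0.39  0.59  1.4  -0.    1.15 -0.52]
```

Emit:
arm_command(
  moves=[
    [[0, 0, 0.03], [0, 0, 0], 0.05],
    [[0.001, 0.001, 0.06], [0, 0, 0], 0.05],
    [[0.001, 0.001, 0.085], [0, 0, 0], 0.05],
    [[0.001, 0.001, 0.095], [0, 0, 0], 0.05],
    [[0.001, 0.001, 0.095], [0, 0, 0], 0.05],
  ],
)

```text
time: 1.65
tool_pos: [0.5294, 0.3085, 0.0342]
tool_rot: [-3.139, -0.002, 2.491]
contact_force: [-0.3, -0.3, 0.6]
opening: 0.0499
grip_force: 0.0
```

```bash
python3 - <<'E'
from h import *
robot.read_camera("top");delta([.5312,.3105,.006],down(142.7))
m,im=shot("wrist","w2.png");m=robot.camera_model("wrist")
mk=im.min(2)>150
for v in range(120,240,15):
    u=np.nonzero(mk[v,230:330])[0]+230
    if len(u):print(v,u.min(),u.max(),ray(m,(u.min()+u.max())/2,v,.028).round(4))
delta([.5312,.3105,.006],down(142.7))
E
```

```text
from [0.5303 0.3089 0.0357] shift [0.0003 0.0018 0.0297] turn [-0.0005 -0.0004  0.0004] t 1.7 q [ 0.4   0.7   1.49  0.    0.96 -0.52]
210 270 293 [0.5091 0.3283 0.028 ]
225 270 293 [0.5159 0.3232 0.028 ]
from [0.531  0.3091 0.0367] shift [0.0007 0.0012 0.0307] turn [0.0012 0.0006 0.0004] t 1.75 q [ 0.4   0.7   1.49  0.    0.96 -0.52]
```

Emit:
arm_command(
  moves=[
    [[0, 0.001, 0.015], [0, 0, 0], 0.05],
    [[0.0005, 0.002, 0.025], [0, 0, 0], 0.05],
    [[0.0005, 0.002, 0.0305], [0, 0, 0], 0.05],
    [[0.0005, 0.002, 0.0305], [0, 0, 0], 0.03],
    [[0.0005, 0.002, 0.0305], [0, 0, 0], 0.005],
  ],
)

```text
time: 2.25
tool_pos: [0.5313, 0.3107, 0.0051]
tool_rot: [-3.141, -0.0, 2.491]
contact_force: [0.2, -0.2, 0.4]
opening: 0.0383
grip_force: 0.0
```

Emit:
arm_command(
  moves=[
    [[0, 0, 0], [0, 0, 0], 0.005],
    [[0, 0, 0], [0, 0, 0], 0.005],
    [[0, 0, 0], [0, 0, 0], 0.005],
    [[0, 0, 0], [0, 0, 0], 0.005],
    [[0, 0, 0], [0, 0, 0], 0.005],
  ],
)

```text
time: 2.75
tool_pos: [0.5314, 0.3108, 0.0055]
tool_rot: [3.141, 0.0, 2.491]
contact_force: [0.6, -0.6, 0.8]
opening: 0.0127
grip_force: 44.9
```

Emit:
arm_command(
  moves=[
    [[0, 0, -0.01], [0, 0, 0], 0.005],
    [[0, 0, -0.025], [0, 0, 0], 0.005],
    [[0, 0, -0.045], [0, 0, 0], 0.005],
    [[0, 0, -0.07], [0, 0, 0], 0.005],
    [[0, 0, -0.095], [0, 0, 0], 0.005],
  ],
)

```text
time: 3.25
tool_pos: [0.5312, 0.3107, 0.1023]
tool_rot: [3.141, 0.0, 2.491]
contact_force: [0.1, 0.9, -0.8]
opening: 0.0122
grip_force: 44.9
```

Emit:
arm_command(
  moves=[
    [[0, 0, -0.025], [0, 0, 0], 0.005],
    [[0, 0, -0.05], [0, 0.03, 0], 0.005],
    [[0, 0, -0.075], [0, 0.06, 0], 0.005],
    [[0, 0, -0.09], [0, 0.09, 0], 0.005],
    [[0, 0, -0.1], [0, 0.1, 0], 0.005],
  ],
)

```text
time: 3.75
tool_pos: [0.5319, 0.3105, 0.203]
tool_rot: [3.139, -0.099, 2.491]
contact_force: [-0.7, 0.7, -0.9]
opening: 0.0124
grip_force: 44.9
```

```bash
python3 - <<'E'
from h import *
print(robot.observe()["qpos"]);m,im=shot("wrist","w3.png")
E
```

```text
[ 0.35955382  0.55128118  1.257321    0.0868046   1.38401016 -0.57835745]
```

View pics/w3.png

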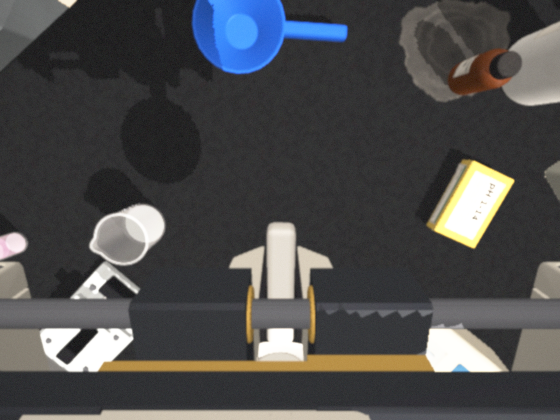

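The dish is securely held by the handle in the middle (280,230 to 280,355), and q4 goes positive when tilting left, so I pour along the rail towards -y. Next I generate the waypoints.

```bash
cat >> h.py <<'E'
TR=np.array([.5335,-.0492]); RIM=np.array([-.116,0,-.0225])
def pour(up,zr,phi,tilt,tr=TR):
    a=np.radians(phi);Rt=down(phi)*R.from_rotvec([0,np.radians(tilt),0])
    P=np.array([*(tr+up*np.array([np.cos(a),np.sin(a)])),zr]);return P-Rt.apply(RIM),Rt
def calls(poses): # poses[0] is current; 5 rows per call
    for k in range(0,len(poses)-1,5):
        p0,R0=poses[k];print("call")
        for p,Rr in poses[k+1:k+6]:
            print("  ",R0.inv().apply(p-p0).round(4),(R0.inv()*Rr).as_rotvec().round(3))
from scipy.spatial.transform import Slerp
def lerp(A,B,n,ease=True):
    s=np.linspace(0,1,n+1)[1:]; s=s*s*(3-2*s) if ease else s
    sl=Slerp([0,1],R.concatenate([A[1],B[1]]))
    return [(A[0]+(B[0]-A[0])*x,sl(x)) for x in s]
E
python3 - <<'E'
from h import *
m=robot.camera_model("top")
for h in(.15,.18,.21,.24):print(h,ray(m,397.8,134.8,h).round(3))
s=robot.observe();A=(s["tool_pos"],R.from_euler('xyz',s["tool_rot"]));print(A[0],s["tool_rot"])
B=pour(.018,.20,75,0);C=pour(.018,.12,75,40);print("B",B[0],"C",C[0],"end",pour(.018,.062,75,72)[0])
calls([A]+lerp(A,B,15))
print("B->C");calls([B]+lerp(B,C,10))
E
```

```text
0.15 [ 0.673 -0.162  0.15 ]
0.18 [ 0.66  -0.154  0.18 ]
0.21 [ 0.647 -0.145  0.21 ]
0.24 [ 0.634 -0.136  0.24 ]
[0.53233375 0.31061131 0.20380489] [ 3.13767891 -0.09818757  2.49052216]
B [0.56818175 0.08023406 0.1775    ] C [0.56490093 0.06798987 0.17732736] end [0.55297477 0.02348084 0.16536967]
call
   [-0.0022 -0.0021  0.0001] [-0.001 -0.001  0.015]
   [-0.0083 -0.0079  0.0004] [-0.003 -0.004  0.057]
   [-0.0177 -0.0168  0.0009] [-0.006 -0.009  0.123]
   [-0.0298 -0.0283  0.0016] [-0.01  -0.016  0.207]
   [-0.044  -0.0419  0.0023] [-0.014 -0.023  0.306]
call
   [-0.0195 -0.0096  0.0011] [-0.005 -0.008  0.109]
   [-0.0402 -0.0197  0.0022] [-0.01  -0.017  0.225]
   [-0.0612 -0.03    0.0034] [-0.016 -0.026  0.343]
   [-0.0818 -0.0401  0.0045] [-0.021 -0.035  0.459]
   [-0.1013 -0.0496  0.0056] [-0.026 -0.043  0.568]
call
   [-0.0195  0.0022  0.0017] [-0.005 -0.007  0.099]
   [-0.0361  0.004   0.0031] [-0.008 -0.014  0.183]
   [-0.0489  0.0054  0.0043] [-0.011 -0.019  0.249]
   [-0.0573  0.0064  0.005 ] [-0.013 -0.022  0.291]
   [-0.0602  0.0067  0.0053] [-0.014 -0.023  0.306]
B->C
call
   [-0.0004 -0.      0.    ] [-0.    0.02  0.  ]
   [-0.0013 -0.      0.    ] [-0.     0.073  0.   ]
   [-0.0027  0.      0.    ] [-0.     0.151 -0.   ]
   [-0.0045 -0.      0.0001] [-0.     0.246  0.   ]
   [-0.0063 -0.      0.0001] [0.    0.349 0.   ]
call
   [-0.0018  0.     -0.0006] [ 0.     0.103 -0.   ]
   [-0.0034  0.     -0.0012] [ 0.     0.198 -0.   ]
   [-0.0047  0.     -0.0017] [ 0.     0.276 -0.   ]
   [-0.0057  0.     -0.002 ] [-0.    0.33 -0.  ]
   [-0.006   0.     -0.0021] [ 0.     0.349 -0.   ]
```

Emit:
arm_command(
  moves=[
    [[-0.002, -0.002, 0], [0, -0.001, 0.015], 0.005],
    [[-0.008, -0.008, 0], [-0.003, -0.004, 0.057], 0.005],
    [[-0.018, -0.017, 0.001], [-0.006, -0.009, 0.123], 0.005],
    [[-0.03, -0.028, 0.0015], [-0.01, -0.016, 0.207], 0.005],
    [[-0.044, -0.042, 0.002], [-0.014, -0.023, 0.306], 0.005],
  ],
)

```text
time: 4.3
tool_pos: [0.5398, 0.2501, 0.1925]
tool_rot: [-3.126, -0.075, 2.179]
contact_force: [0.2, 0.2, -0.9]
opening: 0.0125
grip_force: 44.9
```

Emit:
arm_command(
  moves=[
    [[-0.0195, -0.01, 0.001], [-0.005, -0.008, 0.109], 0.005],
    [[-0.04, -0.02, 0.002], [-0.01, -0.017, 0.225], 0.005],
    [[-0.061, -0.03, 0.0035], [-0.016, -0.026, 0.343], 0.005],
    [[-0.082, -0.04, 0.0045], [-0.021, -0.035, 0.459], 0.005],
    [[-0.101, -0.05, 0.0055], [-0.026, -0.043, 0.568], 0.005],
  ],
)

```text
time: 4.8
tool_pos: [0.5565, 0.1385, 0.1802]
tool_rot: [-3.125, -0.022, 1.609]
contact_force: [0.7, 0.5, -1.9]
opening: 0.0125
grip_force: 44.9
```

Emit:
arm_command(
  moves=[
    [[-0.0195, 0.002, 0.0015], [-0.005, -0.007, 0.099], 0.005],
    [[-0.036, 0.004, 0.003], [-0.008, -0.014, 0.183], 0.005],
    [[-0.049, 0.0055, 0.004], [-0.011, -0.019, 0.249], 0.005],
    [[-0.057, 0.0065, 0.005], [-0.013, -0.022, 0.291], 0.005],
    [[-0.06, 0.0065, 0.005], [-0.014, -0.023, 0.306], 0.005],
  ],
)

```text
time: 5.3
tool_pos: [0.5657, 0.0794, 0.1739]
tool_rot: [-3.136, 0.004, 1.307]
contact_force: [-0.7, 0.2, -1.6]
opening: 0.0125
grip_force: 44.9
```

Emit:
arm_command(
  moves=[
    [[0, 0, 0], [0, 0.02, 0], 0.005],
    [[-0.001, 0, 0], [0, 0.073, 0], 0.005],
    [[-0.003, 0, 0], [0, 0.151, 0], 0.005],
    [[-0.0045, 0, 0], [0, 0.246, 0], 0.005],
    [[-0.006, 0, 0], [0, 0.349, 0], 0.005],
  ],
)

```text
time: 5.8
tool_pos: [0.5649, 0.0753, 0.1755]
tool_rot: [-3.14, -0.35, 1.311]
contact_force: [0.1, 0.2, -1.8]
opening: 0.0127
grip_force: 44.9
```

Emit:
arm_command(
  moves=[
    [[-0.002, 0, -0.0005], [0, 0.103, 0], 0.005],
    [[-0.0035, 0, -0.001], [0, 0.198, 0], 0.005],
    [[-0.0045, 0, -0.0015], [0, 0.276, 0], 0.005],
    [[-0.0055, 0, -0.002], [0, 0.33, 0], 0.005],
    [[-0.006, 0, -0.002], [0, 0.349, 0], 0.005],
  ],
)

```text
time: 6.3
tool_pos: [0.5628, 0.0679, 0.1742]
tool_rot: [-3.136, -0.696, 1.305]
contact_force: [-0.1, 0.1, -2.6]
opening: 0.0129
grip_force: 44.9
```

```bash
python3 - <<'E'
from h import *
m,im=shot("scene","s2.png");m2,im2=shot("top","t2.png")
a=cv2.imread("pics/s2.png")[120:320,200:480];b=cv2.imread("pics/t2.png")[110:260,220:430]
a=cv2.resize(a,(400,286),interpolation=2);b=cv2.resize(b,(400,286),interpolation=2)
cv2.imwrite("pics/c2.png",cv2.resize(np.hstack([a,b]),(800,286)))
s=robot.observe();p=s["tool_pos"];Rr=R.from_euler('xyz',s["tool_rot"]);print(p,s["qpos"].round(2),"rim",p+Rr.apply(RIM),Rr.as_matrix().round(3).tolist())
E
```

```text
[0.56301111 0.06821719 0.17441678] [-0.39  0.48  1.69  0.75  1.2  -0.49] rim [ 0.5360071  -0.03174167  0.11748471] [[0.201, 0.966, 0.162], [0.742, -0.259, 0.619], [0.64, -0.004, -0.768]]
```

View pics/c2.png

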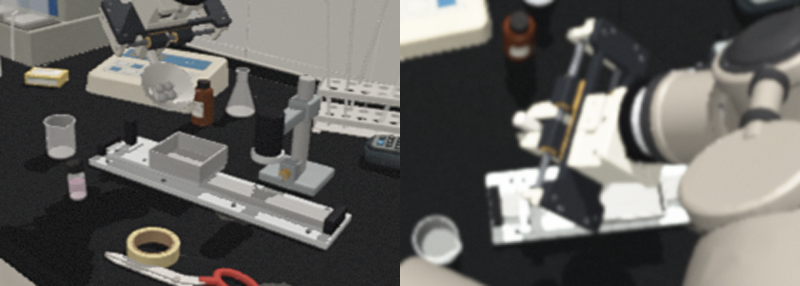

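Left pane (scene): the dish is tilted at (165,85) with four balls inside, and the tray sits below it at (187,155). Right pane (top): the gripper lies over the tray and clear of the head.

```bash
python3 - <<'E'
from h import *
m=robot.camera_model("scene")
s=robot.observe();p=s["tool_pos"];A=(p,R.from_euler('xyz',s["tool_rot"]))
u=proj(m,p+A[1].apply(RIM));print("rim in pane",(u-[200,120])*[400/280,286/200])
C=pour(.018,.066,75,42);D=pour(.018,.063,75,55);E=pour(.018,.063,75,73)
calls([A]+lerp(A,C,10));print("tilt");calls([C]+lerp(C,D,5));calls([D]+lerp(D,E,10))
E
```

```text
rim in pane [180.43948161 107.60101295]
call
   [-0.0009  0.0001  0.001 ] [-0.     0.001 -0.   ]
   [-0.0033  0.0002  0.0037] [-0.     0.004 -0.   ]
   [-0.0069  0.0004  0.0076] [-0.001  0.008 -0.001]
   [-0.0112  0.0007  0.0124] [-0.001  0.014 -0.001]
   [-0.0159  0.001   0.0177] [-0.002  0.019 -0.001]
call
   [-0.0048  0.0003  0.0051] [-0.     0.006 -0.   ]
   [-0.0092  0.0006  0.0099] [-0.001  0.011 -0.001]
   [-0.0129  0.0008  0.0138] [-0.001  0.015 -0.001]
   [-0.0153  0.0009  0.0164] [-0.002  0.018 -0.001]
   [-0.0162  0.001   0.0174] [-0.002  0.019 -0.001]
tilt
call
   [ 0.      0.     -0.0025] [-0.     0.024  0.   ]
   [ 0.     -0.     -0.0086] [0.   0.08 0.  ]
   [ 0.0001 -0.     -0.0158] [-0.     0.147  0.   ]
   [ 0.0001 -0.     -0.0219] [ 0.     0.203 -0.   ]
   [ 0.0001 -0.     -0.0244] [0.    0.227 0.   ]
call
   [ 0.     0.    -0.001] [-0.     0.009  0.   ]
   [ 0.0001  0.     -0.0038] [0.    0.033 0.   ]
   [ 0.0003 -0.     -0.008 ] [-0.     0.068 -0.   ]
   [ 0.0004  0.     -0.013 ] [-0.     0.111  0.   ]
   [ 0.0006  0.     -0.0185] [0.    0.157 0.   ]
call
   [ 0.001   0.     -0.0054] [ 0.     0.046 -0.   ]
   [ 0.002   0.     -0.0103] [ 0.     0.089 -0.   ]
   [ 0.0028  0.     -0.0144] [ 0.     0.124 -0.   ]
   [ 0.0033  0.     -0.0171] [-0.     0.148  0.   ]
   [ 0.0035  0.     -0.0181] [-0.     0.157 -0.   ]
```

Emit:
arm_command(
  moves=[
    [[-0.001, 0, 0.001], [0, 0, 0], 0.005],
    [[-0.0035, 0, 0.0035], [0, 0.004, 0], 0.005],
    [[-0.007, 0.0005, 0.0075], [0, 0.008, 0], 0.005],
    [[-0.011, 0.0005, 0.0125], [0, 0.014, 0], 0.005],
    [[-0.016, 0.001, 0.0175], [-0.002, 0.019, 0], 0.005],
  ],
)

```text
time: 6.9
tool_pos: [0.5638, 0.0675, 0.1505]
tool_rot: [-3.139, -0.714, 1.308]
contact_force: [-0.0, -0.6, -2.0]
opening: 0.0121
grip_force: 44.9
```

Emit:
arm_command(
  moves=[
    [[-0.005, 0.0005, 0.005], [0, 0.006, 0], 0.005],
    [[-0.009, 0.0005, 0.01], [0, 0.011, 0], 0.005],
    [[-0.013, 0.001, 0.014], [0, 0.015, 0], 0.005],
    [[-0.0155, 0.001, 0.0165], [-0.002, 0.018, 0], 0.005],
    [[-0.016, 0.001, 0.0175], [-0.002, 0.019, 0], 0.005],
  ],
)

```text
time: 7.4
tool_pos: [0.5644, 0.0664, 0.1269]
tool_rot: [-3.14, -0.733, 1.306]
contact_force: [-0.0, -0.3, -1.6]
opening: 0.0126
grip_force: 44.9
```

Emit:
arm_command(
  moves=[
    [[0, 0, -0.0025], [0, 0.024, 0], 0.005],
    [[0, 0, -0.0075], [0, 0.07, 0], 0.005],
    [[0, 0, -0.013], [0, 0.12, 0], 0.005],
    [[0, 0, -0.017], [0, 0.155, 0], 0.005],
    [[0, 0, -0.0185], [0, 0.17, 0], 0.005],
  ],
)

```text
time: 7.9
tool_pos: [0.5615, 0.0537, 0.1413]
tool_rot: [-3.141, -0.904, 1.306]
contact_force: [-0.3, 0.4, -1.6]
opening: 0.0127
grip_force: 44.9
```

Emit:
arm_command(
  moves=[
    [[0, 0, -0.003], [0, 0.025, 0], 0.005],
    [[0, 0, -0.006], [0, 0.05, 0], 0.005],
    [[0, 0, -0.0085], [0, 0.075, 0], 0.005],
    [[0.0005, 0, -0.0115], [0, 0.1, 0], 0.005],
    [[0.0005, 0, -0.0145], [0, 0.125, 0], 0.005],
  ],
)

```text
time: 8.4
tool_pos: [0.5585, 0.0436, 0.1509]
tool_rot: [-3.141, -1.03, 1.307]
contact_force: [0.4, 0.3, 0.0]
opening: 0.0124
grip_force: 44.9
```

Emit:
arm_command(
  moves=[
    [[0.0005, 0, -0.003], [0, 0.03, 0], 0.005],
    [[0.001, 0, -0.0065], [0, 0.06, 0], 0.005],
    [[0.0015, 0, -0.01], [0, 0.09, 0], 0.005],
    [[0.002, 0, -0.0135], [0, 0.12, 0], 0.005],
    [[0.0025, 0, -0.017], [0, 0.15, 0], 0.005],
  ],
)

```text
time: 8.9
tool_pos: [0.555, 0.0307, 0.1617]
tool_rot: [-3.14, -1.18, 1.306]
contact_force: [0.0, -0.2, -2.0]
opening: 0.0126
grip_force: 44.9
```

Emit:
arm_command(
  moves=[
    [[0.0005, 0, -0.003], [0, 0.03, 0], 0.005],
    [[0.001, 0, -0.0065], [0, 0.06, 0], 0.005],
    [[0.0015, 0, -0.0085], [0, 0.08, 0], 0.005],
    [[0.0015, 0, -0.0085], [0, 0.08, 0], 0.005],
    [[0.0015, 0, -0.0085], [0, 0.08, 0], 0.005],
  ],
)

```text
time: 9.4
tool_pos: [0.5531, 0.0239, 0.1661]
tool_rot: [-3.14, -1.258, 1.305]
contact_force: [0.5, -0.0, -0.3]
opening: 0.0122
grip_force: 44.9
```

```bash
python3 - <<'E'
from h import *
m,im=shot("scene","s3.png");m2,im2=shot("wrist","w4.png")
a=cv2.imread("pics/s3.png")[150:290,240:440];b=cv2.imread("pics/w4.png")
cv2.imwrite("pics/c3.png",np.hstack([cv2.resize(a,(430,301),interpolation=2),cv2.resize(b,(370,301))]))
s=robot.observe();p=s["tool_pos"];Rr=R.from_euler('xyz',s["tool_rot"]);z=Rr.as_matrix()[:,2];print(p,s["qpos"].round(2),"rim",p+Rr.apply(RIM),"tilt",np.degrees(np.arccos(-z[2])))
E
```

```text
[0.55316065 0.02410314 0.16630502] [-0.65  0.75  1.74  1.07  1.55 -0.97] rim [ 0.53828053 -0.03108697  0.06288895] tilt 72.04647599971142
```

View pics/c3.png

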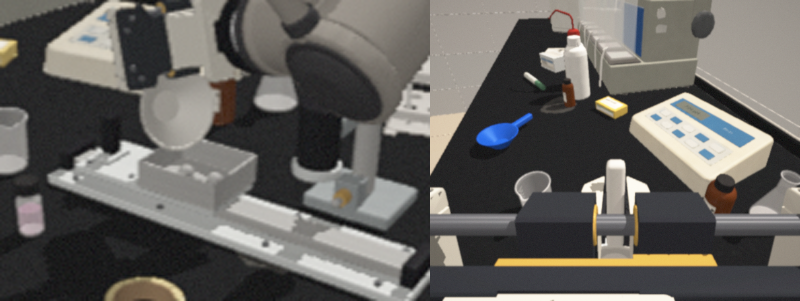

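The scene pane shows the dish empty at (175,110) and balls lying inside the tray near (205,168). Now I take the dish back to its original spot.

```bash
python3 - <<'E'
from h import *
s=robot.observe();A=(s["tool_pos"],R.from_euler('xyz',s["tool_rot"]))
B=pour(.03,.15,75,40);C=(np.array([.565,.08,.19]),down(80));D=(np.array([.5314,.3108,.15]),down(142.7));E=(np.array([.5314,.3108,.012]),down(142.7))
for a,b,n in((A,B,10),(B,C,10),(C,D,15),(D,E,10)):print("seg");calls([a]+lerp(a,b,n))
E
```

```text
seg
call
   [ 0.0016 -0.      0.0012] [ 0.    -0.016 -0.   ]
   [ 0.0059 -0.      0.0044] [ 0.    -0.058 -0.   ]
   [ 0.0123 -0.      0.0091] [ 0.    -0.121 -0.   ]
   [ 0.02   -0.      0.0148] [ 0.    -0.197 -0.   ]
   [ 0.0284 -0.      0.021 ] [ 0.001 -0.28  -0.   ]
call
   [ 0.0098 -0.      0.0037] [ 0.    -0.083 -0.   ]
   [ 0.0188 -0.      0.007 ] [ 0.    -0.159 -0.   ]
   [ 0.0262 -0.      0.0098] [ 0.    -0.221 -0.   ]
   [ 0.0312 -0.      0.0117] [ 0.    -0.264 -0.   ]
   [ 0.0331 -0.      0.0123] [ 0.001 -0.28  -0.   ]
seg
call
   [-0.0003 -0.0001  0.0004] [ 0.001 -0.02  -0.002]
   [-0.0012 -0.0003  0.0014] [ 0.003 -0.073 -0.009]
   [-0.0025 -0.0007  0.0028] [ 0.007 -0.151 -0.018]
   [-0.004  -0.0011  0.0046] [ 0.011 -0.246 -0.029]
   [-0.0057 -0.0015  0.0065] [ 0.015 -0.349 -0.042]
call
   [-0.0009 -0.0005  0.0024] [ 0.005 -0.103 -0.012]
   [-0.0017 -0.0009  0.0046] [ 0.009 -0.198 -0.024]
   [-0.0024 -0.0013  0.0064] [ 0.012 -0.276 -0.033]
   [-0.0029 -0.0015  0.0076] [ 0.014 -0.329 -0.04 ]
   [-0.0031 -0.0016  0.0081] [ 0.015 -0.349 -0.042]
seg
call
   [ 0.0028 -0.0009  0.
[... 453 characters left out ...]
[ 0.1122 -0.004   0.0193] [ 0.     0.    -0.527]
call
   [0.0172 0.0092 0.0034] [ 0.     0.    -0.092]
   [0.0319 0.0171 0.0062] [-0.    0.   -0.17]
   [0.0433 0.0232 0.0084] [ 0.     0.    -0.231]
   [0.0507 0.0271 0.0099] [-0.    0.   -0.27]
   [0.0533 0.0285 0.0104] [-0.     0.    -0.284]
seg
call
   [ 0.     -0.      0.0039] [0. 0. 0.]
   [ 0.     -0.      0.0144] [0. 0. 0.]
   [ 0.     -0.      0.0298] [0. 0. 0.]
   [ 0.     -0.      0.0486] [0. 0. 0.]
   [ 0.    -0.     0.069] [0. 0. 0.]
call
   [ 0.     -0.      0.0204] [0. 0. 0.]
   [ 0.     -0.      0.0392] [0. 0. 0.]
   [ 0.     -0.      0.0546] [0. 0. 0.]
   [ 0.     -0.      0.0651] [0. 0. 0.]
   [ 0.    -0.     0.069] [0. 0. 0.]
```

Emit:
arm_command(
  moves=[
    [[0.0015, 0, 0.001], [0, -0.016, 0], 0.005],
    [[0.006, 0, 0.0045], [0, -0.058, 0], 0.005],
    [[0.0125, 0, 0.009], [0, -0.121, 0], 0.005],
    [[0.02, 0, 0.015], [0, -0.197, 0], 0.005],
    [[0.0285, 0, 0.021], [0, -0.28, 0], 0.005],
  ],
)

```text
time: 10.0
tool_pos: [0.5606, 0.0519, 0.1872]
tool_rot: [-3.141, -0.974, 1.306]
contact_force: [-0.1, 0.0, -0.6]
opening: 0.0127
grip_force: 44.9
```

Emit:
arm_command(
  moves=[
    [[0.01, 0, 0.0035], [0, -0.083, 0], 0.005],
    [[0.019, 0, 0.007], [0, -0.159, 0], 0.005],
    [[0.026, 0, 0.01], [0, -0.221, 0], 0.005],
    [[0.031, 0, 0.0115], [0, -0.264, 0], 0.005],
    [[0.033, 0, 0.0125], [0, -0.28, 0], 0.005],
  ],
)

```text
time: 10.5
tool_pos: [0.5682, 0.0808, 0.2088]
tool_rot: [3.138, -0.696, 1.311]
contact_force: [-0.2, -0.5, -0.2]
opening: 0.0126
grip_force: 44.9
```

Emit:
arm_command(
  moves=[
    [[0, 0, 0.0005], [0.001, -0.02, -0.002], 0.005],
    [[-0.001, 0, 0.0015], [0.003, -0.073, -0.009], 0.005],
    [[-0.0025, -0.0005, 0.003], [0.007, -0.151, -0.018], 0.005],
    [[-0.004, -0.001, 0.0045], [0.011, -0.246, -0.029], 0.005],
    [[-0.0055, -0.0015, 0.0065], [0.015, -0.349, -0.042], 0.005],
  ],
)

```text
time: 11.0
tool_pos: [0.5665, 0.0788, 0.1981]
tool_rot: [3.134, -0.345, 1.352]
contact_force: [-0.6, -0.3, -0.9]
opening: 0.0128
grip_force: 44.9
```

Emit:
arm_command(
  moves=[
    [[-0.001, -0.0005, 0.0025], [0.005, -0.103, -0.012], 0.005],
    [[-0.0015, -0.001, 0.0045], [0.009, -0.198, -0.024], 0.005],
    [[-0.0025, -0.0015, 0.0065], [0.012, -0.276, -0.033], 0.005],
    [[-0.003, -0.0015, 0.0075], [0.014, -0.33, -0.04], 0.005],
    [[-0.003, -0.0015, 0.008], [0.015, -0.349, -0.042], 0.005],
  ],
)

```text
time: 11.5
tool_pos: [0.5649, 0.0807, 0.1893]
tool_rot: [-3.14, 0.002, 1.396]
contact_force: [0.0, -0.5, -0.2]
opening: 0.0125
grip_force: 44.9
```

Emit:
arm_command(
  moves=[
    [[0.003, -0.001, 0.0005], [0, 0, -0.014], 0.005],
    [[0.011, -0.0035, 0.002], [0, 0, -0.053], 0.005],
    [[0.023, -0.0075, 0.004], [0, 0, -0.114], 0.005],
    [[0.039, -0.013, 0.007], [0, 0, -0.192], 0.005],
    [[0.0575, -0.019, 0.01], [0, 0, -0.284], 0.005],
  ],
)

```text
time: 12.0
tool_pos: [0.5564, 0.1401, 0.1799]
tool_rot: [-3.141, -0.0, 1.682]
contact_force: [0.9, -0.6, -1.2]
opening: 0.0129
grip_force: 44.9
```

Emit:
arm_command(
  moves=[
    [[0.0215, -0.001, 0.0035], [0, 0, -0.101], 0.005],
    [[0.0445, -0.0015, 0.0075], [0, 0, -0.209], 0.005],
    [[0.068, -0.0025, 0.0115], [0, 0, -0.318], 0.005],
    [[0.0905, -0.003, 0.0155], [0, 0, -0.425], 0.005],
    [[0.112, -0.004, 0.0195], [0, 0, -0.527], 0.005],
  ],
)

```text
time: 12.5
tool_pos: [0.5402, 0.2517, 0.1602]
tool_rot: [-3.141, -0.001, 2.211]
contact_force: [0.4, 0.3, -1.2]
opening: 0.0127
grip_force: 44.9
```

Emit:
arm_command(
  moves=[
    [[0.017, 0.009, 0.0035], [0, 0, -0.092], 0.005],
    [[0.032, 0.017, 0.006], [0, 0, -0.17], 0.005],
    [[0.0435, 0.023, 0.0085], [0, 0, -0.231], 0.005],
    [[0.0505, 0.027, 0.01], [0, 0, -0.27], 0.005],
    [[0.0535, 0.0285, 0.0105], [0, 0, -0.284], 0.005],
  ],
)

```text
time: 13.0
tool_pos: [0.5315, 0.3113, 0.1496]
tool_rot: [-3.141, -0.0, 2.491]
contact_force: [0.0, -0.5, -0.7]
opening: 0.0127
grip_force: 44.9
```

```bash
python3 - <<'E'
from h import *
m,im=shot("scene","s4.png")
cv2.imwrite("pics/c4.png",cv2.resize(cv2.imread("pics/s4.png")[110:290,180:440],(780,540),interpolation=2))
delta([.5314,.3108,.012],down(142.7))
E
```

```text
from [0.5315 0.3113 0.1497] shift [-0.0003 -0.0004  0.1377] turn [-0.0007 -0.0003  0.0007] t 13.05 q [ 0.41  0.57  1.37 -0.    1.2  -0.51]
```

View pics/c4.png

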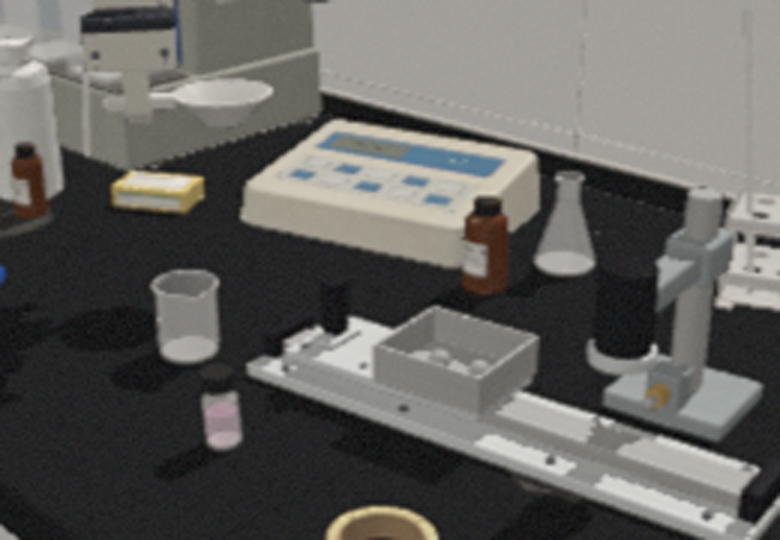

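The view shows the dish level in the gripper at (225,95) and balls in the tray at (440,353) and (478,365), with none on the worktop. Lowering the dish.

Emit:
arm_command(
  moves=[
    [[0, 0, 0.005], [0, 0, 0], 0.005],
    [[0, 0, 0.015], [0, 0, 0], 0.005],
    [[0, 0, 0.03], [0, 0, 0], 0.005],
    [[0, 0, 0.05], [0, 0, 0], 0.005],
    [[0, 0, 0.07], [0, 0, 0], 0.005],
  ],
)

```text
time: 13.55
tool_pos: [0.5317, 0.3101, 0.0787]
tool_rot: [-3.141, 0.0, 2.489]
contact_force: [0.1, -0.8, -0.7]
opening: 0.0128
grip_force: 44.9
```

Emit:
arm_command(
  moves=[
    [[0, 0, 0.02], [0, 0, 0], 0.005],
    [[0, 0, 0.04], [0, 0, 0], 0.005],
    [[0, 0, 0.055], [0, 0, 0], 0.005],
    [[0, 0, 0.064], [0, 0, 0], 0.005],
    [[0, 0, 0.068], [0, 0, 0], 0.005],
  ],
)

```text
time: 14.05
tool_pos: [0.5315, 0.3104, 0.0109]
tool_rot: [-3.14, -0.0, 2.489]
contact_force: [-0.3, 0.5, 0.2]
opening: 0.0122
grip_force: 44.9
```

Emit:
arm_command(
  moves=[
    [[0, 0, 0.0015], [0, 0, 0], 0.005],
    [[0, 0, 0.003], [0, 0, 0], 0.005],
    [[0, 0, 0.0045], [0, 0, 0], 0.005],
    [[0, 0, 0.0055], [0, 0, 0], 0.005],
    [[0, 0, 0.0055], [0, 0, 0], 0.005],
  ],
)

```text
time: 14.55
tool_pos: [0.5318, 0.3109, 0.0067]
tool_rot: [-3.141, 0.001, 2.49]
contact_force: [0.3, -0.3, -1.4]
opening: 0.0124
grip_force: 44.9
```

Emit:
arm_command(
  moves=[
    [[0, 0, 0.0005], [0, 0, 0], 0.005],
    [[0, 0, 0.001], [0, 0, 0], 0.005],
    [[0, 0, 0.001], [0, 0, 0], 0.005],
    [[0, 0, 0.001], [0, 0, 0], 0.02],
    [[0, 0, 0.001], [0, 0, 0], 0.04],
  ],
)

```text
time: 15.05
tool_pos: [0.5319, 0.3108, 0.0056]
tool_rot: [-3.141, 0.001, 2.49]
contact_force: [-0.7, -0.2, -0.2]
opening: 0.0237
grip_force: 0.0
```

Emit:
arm_command(
  moves=[
    [[0, 0, 0.001], [0, 0, 0], 0.04],
    [[0, 0, -0.005], [0, 0, 0], 0.04],
    [[0, 0, -0.02], [0, 0, 0], 0.04],
    [[0, 0, -0.04], [0, 0, 0], 0.04],
    [[0, 0, -0.065], [0, 0, 0], 0.04],
  ],
)

```text
time: 15.55
tool_pos: [0.5316, 0.3107, 0.0718]
tool_rot: [-3.14, 0.0, 2.49]
contact_force: [-1.2, -0.3, 0.4]
opening: 0.04
grip_force: 0.0
```

Emit:
arm_command(
  moves=[
    [[0, 0, -0.03], [0, 0, 0], 0.04],
    [[0, 0, -0.06], [0, 0, 0], 0.04],
    [[0, 0, -0.09], [0, 0, 0], 0.04],
    [[0, 0, -0.11], [0, 0, 0], 0.04],
    [[0, 0, -0.12], [0, 0, 0], 0.04],
  ],
)

```text
time: 16.05
tool_pos: [0.5326, 0.3113, 0.1943]
tool_rot: [3.138, 0.003, 2.49]
contact_force: [1.4, -1.1, 0.5]
opening: 0.0403
grip_force: 0.0
```

```bash
python3 - <<'E'
from h import *
m,im=shot("top","t5.png");m2,im2=shot("scene","s5.png")
a=cv2.imread("pics/t5.png")[140:260,160:440];b=cv2.imread("pics/s5.png")[150:270,190:350]
cv2.imwrite("pics/c5.png",np.vstack([cv2.resize(a,(700,300),interpolation=2),cv2.resize(b,(700,300),interpolation=2)]))
# post top, axes; target above post, tool x along rail y
s=robot.observe();A=(s["tool_pos"],R.from_euler('xyz',s["tool_rot"]))
B=(np.array([.518,.0565,.15]),down(98.4));calls([A]+lerp(A,B,15))
E
```

```text
call
   [-0.0018 -0.0027  0.0005] [0.   0.   0.01]
   [-0.0069 -0.0103  0.0021] [0.    0.    0.038]
   [-0.0149 -0.022   0.0044] [0.   0.   0.08]
   [-0.0251 -0.0371  0.0074] [0.001 0.    0.135]
   [-0.0371 -0.0548  0.011 ] [0.001 0.    0.2  ]
call
   [-0.0169 -0.0166  0.0039] [0.    0.    0.072]
   [-0.0348 -0.0341  0.0081] [0.001 0.    0.147]
   [-0.053  -0.0519  0.0124] [0.001 0.    0.225]
   [-0.0708 -0.0694  0.0165] [0.001 0.    0.3  ]
   [-0.0877 -0.086   0.0205] [0.002 0.001 0.372]
call
   [-0.0197 -0.0084  0.0036] [0.    0.    0.065]
   [-0.0364 -0.0155  0.0066] [0.001 0.    0.12 ]
   [-0.0494 -0.0211  0.009 ] [0.001 0.    0.163]
   [-0.0578 -0.0247  0.0105] [0.001 0.    0.19 ]
   [-0.0608 -0.026   0.0111] [0.001 0.    0.2  ]
```

View pics/c5.png

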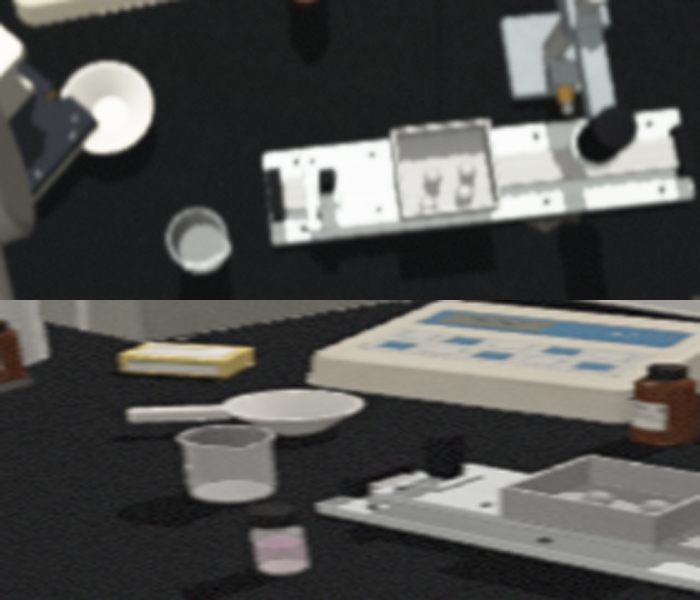

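The dish stands empty and upright at (108,107), and four balls lie in the tray at (432,175), (465,170), (428,203) and (462,195). The post is at (327,180). Next I move over the post.

Emit:
arm_command(
  moves=[
    [[-0.002, -0.0025, 0.0005], [0, 0, 0.01], 0.05],
    [[-0.007, -0.01, 0.002], [0, 0, 0.038], 0.05],
    [[-0.015, -0.022, 0.0045], [0, 0, 0.08], 0.05],
    [[-0.025, -0.037, 0.0075], [0, 0, 0.135], 0.05],
    [[-0.037, -0.055, 0.011], [0, 0, 0.2], 0.05],
  ],
)

```text
time: 16.65
tool_pos: [0.5273, 0.2432, 0.1784]
tool_rot: [-3.139, -0.0, 2.285]
contact_force: [0.1, -0.2, 0.7]
opening: 0.0499
grip_force: 0.0
```

Emit:
arm_command(
  moves=[
    [[-0.017, -0.0165, 0.004], [0, 0, 0.072], 0.05],
    [[-0.035, -0.034, 0.008], [0, 0, 0.147], 0.05],
    [[-0.053, -0.052, 0.0125], [0, 0, 0.225], 0.05],
    [[-0.071, -0.0695, 0.0165], [0, 0, 0.3], 0.05],
    [[-0.0875, -0.086, 0.0205], [0.002, 0, 0.372], 0.05],
  ],
)

```text
time: 17.15
tool_pos: [0.5197, 0.12, 0.1581]
tool_rot: [-3.138, 0.001, 1.912]
contact_force: [0.1, -0.2, -0.2]
opening: 0.0502
grip_force: 0.0
```

Emit:
arm_command(
  moves=[
    [[-0.0195, -0.0085, 0.0035], [0, 0, 0.065], 0.05],
    [[-0.0365, -0.0155, 0.0065], [0, 0, 0.12], 0.05],
    [[-0.0495, -0.021, 0.009], [0, 0, 0.163], 0.05],
    [[-0.058, -0.0245, 0.0105], [0, 0, 0.19], 0.05],
    [[-0.061, -0.026, 0.011], [0, 0, 0.2], 0.05],
  ],
)

```text
time: 17.65
tool_pos: [0.5167, 0.055, 0.1478]
tool_rot: [-3.139, 0.001, 1.715]
contact_force: [-0.2, 0.8, -0.5]
opening: 0.0502
grip_force: 0.0
```

```bash
python3 - <<'E'
from h import *
robot.read_camera("top");m,im=shot("wrist","w6.png")
print(proj(m,[.518,.0565,.08]),proj(m,[.5335,-.0492,.06]))
delta([.518,.0565,.047],down(98.4))
E
```

```text
[282.15944673 221.7680085 ] [281.91606638 328.5307916 ]
from [0.5169 0.0558 0.1481] shift [0.0006 0.0014 0.1011] turn [-0.0022  0.0013 -0.0002] t 17.75 q [-0.04  0.41  1.65 -0.    1.08 -0.18]
```

View pics/w6.png

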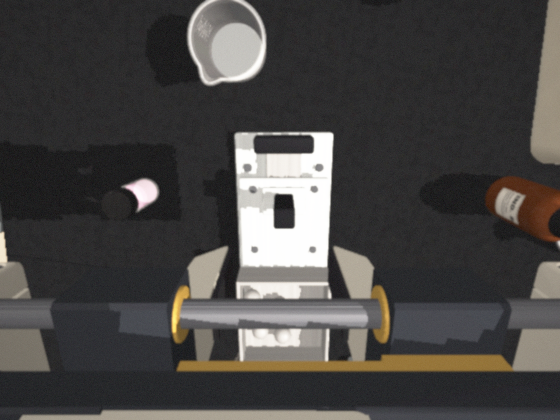

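The wrist view shows the post top at about (284,219) against a predicted (282,222), the rail parallel to the tool x axis and the balls in the tray at the bottom. Descending with a +2 mm y correction.

Emit:
arm_command(
  moves=[
    [[0, 0.001, 0.02], [0, 0, 0], 0.05],
    [[0, 0.002, 0.045], [0, 0, 0], 0.05],
    [[0, 0.002, 0.07], [0, 0, 0], 0.05],
    [[0, 0.002, 0.09], [0, 0, 0], 0.05],
    [[0, 0.002, 0.1], [0, 0, 0], 0.05],
  ],
)

```text
time: 18.25
tool_pos: [0.518, 0.0569, 0.0466]
tool_rot: [-3.137, 0.001, 1.719]
contact_force: [0.1, 1.1, 0.5]
opening: 0.0498
grip_force: 0.0
```

Emit:
arm_command(
  moves=[
    [[0, 0, 0], [0, 0, 0], 0.05],
    [[0, 0, 0], [0, 0, 0], 0.03],
    [[0, 0, 0], [0, 0, 0], 0.01],
    [[0, 0, 0], [0, 0, 0], 0.01],
    [[0, 0, 0], [0, 0, 0], 0.01],
  ],
  squeeze=40,
)

```text
time: 18.75
tool_pos: [0.5192, 0.0561, 0.0489]
tool_rot: [-3.141, 0.002, 1.718]
contact_force: [-0.1, -0.2, -0.1]
opening: 0.0225
grip_force: 0.0
```

Emit:
arm_command(
  moves=[
    [[0, 0, 0], [0, 0, 0], 0.01],
    [[0, 0, 0], [0, 0, 0], 0.01],
    [[0, 0, 0], [0, 0, 0], 0.01],
    [[0, 0, 0], [0, 0, 0], 0.01],
    [[0, 0, 0], [0, 0, 0], 0.01],
  ],
)

```text
time: 19.25
tool_pos: [0.519, 0.0561, 0.0486]
tool_rot: [-3.14, 0.002, 1.718]
contact_force: [-2.3, 0.1, 5.2]
opening: 0.0154
grip_force: 40.0
```

```bash
python3 - <<'E'
from h import *
s=robot.observe();print({k:np.round(s[k],4) for k in("tool_pos","tool_rot","contact_force","torque","opening","grip_force")})
im=cv2.imread("pics/t5.png");m=robot.camera_model("top")
# plunger brass centroid, tray corners before
hsv=cv2.cvtColor(im,cv2.COLOR_BGR2HSV);mk=cv2.inRange(hsv,(8,110,90),(28,255,255));mk[:,:370]=0;mk[:, 400:]=0;mk[:160]=0;mk[195:]=0
y,x=np.nonzero(mk);print("brass",x.min(),x.max(),y.min(),y.max(),ray(m,x.mean(),y.mean(),.027))
E
```

```text
{'tool_pos': array([0.519 , 0.0561, 0.0486]), 'tool_rot': array([-3.1402e+00,  1.6000e-03,  1.7178e+00]), 'contact_force': array([-2.3463,  0.0733,  5.2403]), 'torque': array([-0.1058,  0.1052, -0.0828]), 'opening': np.float64(0.0154), 'grip_force': np.float64(40.0022)}
brass 383 388 174 180 [ 0.61786357 -0.16598271  0.027     ]
```

Emit:
arm_command(
  moves=[
    [[-0.001, 0, 0], [0, 0, 0], 0.01],
    [[-0.004, 0, 0], [0, 0, 0], 0.01],
    [[-0.009, 0, 0], [0, 0, 0], 0.01],
    [[-0.016, 0, 0], [0, 0, 0], 0.01],
    [[-0.023, 0, 0], [0, 0, 0], 0.01],
  ],
)

```text
time: 19.75
tool_pos: [0.5224, 0.0334, 0.0486]
tool_rot: [-3.14, 0.001, 1.718]
contact_force: [-1.1, 1.8, 5.2]
opening: 0.0157
grip_force: 40.0
```

Emit:
arm_command(
  moves=[
    [[-0.008, 0, 0], [0, 0, 0], 0.01],
    [[-0.016, 0, 0], [0, 0, 0], 0.01],
    [[-0.024, 0, 0], [0, 0, 0], 0.01],
    [[-0.032, 0, 0], [0, 0, 0], 0.01],
    [[-0.04, 0, 0], [0, 0, 0], 0.01],
  ],
)

```text
time: 20.25
tool_pos: [0.5282, -0.0063, 0.0486]
tool_rot: [-3.14, 0.001, 1.718]
contact_force: [-1.5, -0.3, 6.1]
opening: 0.0154
grip_force: 40.0
```

Emit:
arm_command(
  moves=[
    [[-0.008, 0, 0], [0, 0, 0], 0.01],
    [[-0.015, 0, 0], [0, 0, 0], 0.01],
    [[-0.021, 0, 0], [0, 0, 0], 0.01],
    [[-0.025, 0, 0], [0, 0, 0], 0.01],
    [[-0.027, 0, 0], [0, 0, 0], 0.01],
  ],
)

```text
time: 20.75
tool_pos: [0.5322, -0.0332, 0.0486]
tool_rot: [-3.14, 0.001, 1.717]
contact_force: [-1.1, 1.5, 5.8]
opening: 0.0157
grip_force: 40.0
```

```bash
cat > st.py <<'E'
from h import *
s=robot.observe();u=np.array([np.cos(np.radians(98.4)),np.sin(np.radians(98.4))])
print("s",np.round(s["tool_pos"],4),"travel",(s["tool_pos"][:2]-[.519,.0561])@u,"F_along",s["contact_force"][:2]@u,s["contact_force"].round(1),"t",s["time"])
E
python3 st.py
```

```text
s [ 0.5322 -0.0332  0.0486] travel -0.09027991031646303 F_along 1.634479625184335 [-1.1  1.5  5.8] t 20.75
```

Emit:
arm_command(
  moves=[
    [[-0.003, 0, 0], [0, 0, 0], 0.01],
    [[-0.006, 0, 0], [0, 0, 0], 0.01],
    [[-0.009, 0, 0], [0, 0, 0], 0.01],
    [[-0.012, 0, 0], [0, 0, 0], 0.01],
    [[-0.014, 0, 0], [0, 0, 0], 0.01],
  ],
)

```text
time: 21.25
tool_pos: [0.5342, -0.0468, 0.0486]
tool_rot: [-3.14, 0.001, 1.718]
contact_force: [-0.8, 1.0, 6.1]
opening: 0.0157
grip_force: 40.0
```

Emit:
arm_command(
  moves=[
    [[-0.001, 0, 0], [0, 0, 0], 0.01],
    [[-0.002, 0, 0], [0, 0, 0], 0.01],
    [[-0.003, 0, 0], [0, 0, 0], 0.01],
    [[-0.004, 0, 0], [0, 0, 0], 0.01],
    [[-0.004, 0, 0], [0, 0, 0], 0.01],
  ],
)

```text
time: 21.75
tool_pos: [0.5347, -0.0508, 0.0486]
tool_rot: [-3.14, 0.002, 1.718]
contact_force: [-2.0, 0.7, 5.3]
opening: 0.0157
grip_force: 40.0
```

Emit:
arm_command(
  moves=[
    [[-0.001, 0, 0], [0, 0, 0], 0.01],
    [[-0.002, 0, 0], [0, 0, 0], 0.01],
    [[-0.003, 0, 0], [0, 0, 0], 0.01],
    [[-0.003, 0, 0], [0, 0, 0], 0.01],
    [[-0.003, 0, 0], [0, 0, 0], 0.01],
  ],
)

```text
time: 22.25
tool_pos: [0.5352, -0.0538, 0.0486]
tool_rot: [-3.14, 0.002, 1.718]
contact_force: [-1.4, 0.6, 5.6]
opening: 0.0156
grip_force: 40.0
```

Emit:
arm_command(
  moves=[
    [[-0.001, 0, 0], [0, 0, 0], 0.01],
    [[-0.002, 0, 0], [0, 0, 0], 0.01],
    [[-0.002, 0, 0], [0, 0, 0], 0.01],
    [[-0.002, 0, 0], [0, 0, 0], 0.01],
    [[-0.002, 0, 0], [0, 0, 0], 0.01],
  ],
)

```text
time: 22.75
tool_pos: [0.5355, -0.0557, 0.0486]
tool_rot: [-3.14, 0.002, 1.718]
contact_force: [-2.3, 0.6, 5.0]
opening: 0.0158
grip_force: 40.0
```

```bash
python3 st.py
```

```text
s [ 0.5355 -0.0557  0.0486] travel -0.11304184533056175 F_along 0.9569966964569748 [-2.3  0.6  5. ] t 22.75
```

Emit:
arm_command(
  moves=[
    [[-0.0004, 0, 0], [0, 0, 0], 0.01],
    [[-0.0008, 0, 0], [0, 0, 0], 0.01],
    [[-0.0012, 0, 0], [0, 0, 0], 0.01],
    [[-0.0016, 0, 0], [0, 0, 0], 0.01],
    [[-0.002, 0, 0], [0, 0, 0], 0.01],
  ],
)

```text
time: 23.25
tool_pos: [0.5358, -0.0576, 0.0486]
tool_rot: [-3.14, 0.001, 1.718]
contact_force: [-0.5, 1.2, 5.7]
opening: 0.0154
grip_force: 40.0
```

Emit:
arm_command(
  moves=[
    [[-0.0004, 0, 0], [0, 0, 0], 0.01],
    [[-0.0008, 0, 0], [0, 0, 0], 0.01],
    [[-0.0012, 0, 0], [0, 0, 0], 0.01],
    [[-0.0016, 0, 0], [0, 0, 0], 0.01],
    [[-0.002, 0, 0], [0, 0, 0], 0.01],
  ],
)

```text
time: 23.75
tool_pos: [0.536, -0.0594, 0.0486]
tool_rot: [-3.14, 0.001, 1.718]
contact_force: [-1.7, 2.5, 5.7]
opening: 0.0159
grip_force: 40.0
```

Emit:
arm_command(
  moves=[
    [[-0.0004, 0, 0], [0, 0, 0], 0.01],
    [[-0.0008, 0, 0], [0, 0, 0], 0.01],
    [[-0.0012, 0, 0], [0, 0, 0], 0.01],
    [[-0.0016, 0, 0], [0, 0, 0], 0.01],
    [[-0.002, 0, 0], [0, 0, 0], 0.01],
  ],
)

```text
time: 24.25
tool_pos: [0.5361, -0.0604, 0.0486]
tool_rot: [-3.14, -0.0, 1.718]
contact_force: [-2.1, 7.6, 6.2]
opening: 0.0157
grip_force: 40.0
```

```bash
python3 st.py
```

```text
s [ 0.5361 -0.0604  0.0486] travel -0.11779626063877609 F_along 7.8773172117516195 [-2.1  7.6  6.2] t 24.25
```

Emit:
arm_command(
  moves=[
    [[-0.0004, 0, 0], [0, 0, 0], 0.01],
    [[-0.0008, 0, 0], [0, 0, 0], 0.01],
    [[-0.0012, 0, 0], [0, 0, 0], 0.01],
    [[-0.0016, 0, 0], [0, 0, 0], 0.01],
    [[-0.002, 0, 0], [0, 0, 0], 0.01],
  ],
)

```text
time: 24.75
tool_pos: [0.5365, -0.0627, 0.0486]
tool_rot: [-3.14, 0.0, 1.718]
contact_force: [-1.7, 4.5, 5.8]
opening: 0.0156
grip_force: 40.0
```

Emit:
arm_command(
  moves=[
    [[-0.0004, 0, 0], [0, 0, 0], 0.01],
    [[-0.0008, 0, 0], [0, 0, 0], 0.01],
    [[-0.0012, 0, 0], [0, 0, 0], 0.01],
    [[-0.0016, 0, 0], [0, 0, 0], 0.01],
    [[-0.002, 0, 0], [0, 0, 0], 0.01],
  ],
)

```text
time: 25.25
tool_pos: [0.5369, -0.0655, 0.0486]
tool_rot: [-3.14, 0.001, 1.718]
contact_force: [-1.8, -0.2, 5.5]
opening: 0.0161
grip_force: 40.0
```

```bash
python3 st.py
```

```text
s [ 0.5369 -0.0655  0.0486] travel -0.1228657778708412 F_along 0.076985705354732 [-1.8 -0.2  5.5] t 25.25
```

Emit:
arm_command(
  moves=[
    [[-0.0004, 0, 0], [0, 0, 0], 0.01],
    [[-0.0008, 0, 0], [0, 0, 0], 0.01],
    [[-0.0012, 0, 0], [0, 0, 0], 0.01],
    [[-0.0014, 0, 0], [0, 0, 0], 0.01],
    [[-0.0015, 0, 0], [0, 0, 0], 0.01],
  ],
)

```text
time: 25.75
tool_pos: [0.5372, -0.0675, 0.0486]
tool_rot: [-3.14, 0.002, 1.718]
contact_force: [-2.6, -2.7, 4.6]
opening: 0.0159
grip_force: 40.0
```

Emit:
arm_command(
  moves=[
    [[-0.0003, 0, 0], [0, 0, 0], 0.01],
    [[-0.0006, 0, 0], [0, 0, 0], 0.01],
    [[-0.0008, 0, 0], [0, 0, 0], 0.01],
    [[-0.0009, 0, 0], [0, 0, 0], 0.01],
    [[-0.001, 0, 0], [0, 0, 0], 0.01],
  ],
)

```text
time: 26.25
tool_pos: [0.5374, -0.0687, 0.0486]
tool_rot: [-3.14, 0.002, 1.718]
contact_force: [-1.1, -3.7, 5.1]
opening: 0.016
grip_force: 40.0
```

Emit:
arm_command(
  moves=[
    [[-0.0003, 0, 0], [0, 0, 0], 0.01],
    [[-0.0006, 0, 0], [0, 0, 0], 0.01],
    [[-0.0008, 0, 0], [0, 0, 0], 0.01],
    [[-0.0009, 0, 0], [0, 0, 0], 0.01],
    [[-0.001, 0, 0], [0, 0, 0], 0.01],
  ],
)

```text
time: 26.75
tool_pos: [0.5375, -0.0693, 0.0486]
tool_rot: [-3.14, 0.002, 1.718]
contact_force: [-1.4, -1.5, 6.4]
opening: 0.0157
grip_force: 40.0
```

```bash
python3 st.py
```

```text
s [ 0.5375 -0.0693  0.0486] travel -0.1267047217881117 F_along -1.2687362042926693 [-1.4 -1.5  6.4] t 26.75
```

Emit:
arm_command(
  moves=[
    [[-0.0002, 0, 0], [0, 0, 0], 0.01],
    [[-0.0003, 0, 0], [0, 0, 0], 0.01],
    [[-0.0004, 0, 0], [0, 0, 0], 0.01],
    [[-0.0005, 0, 0], [0, 0, 0], 0.01],
    [[-0.0005, 0, 0], [0, 0, 0], 0.01],
  ],
)

```text
time: 27.25
tool_pos: [0.5375, -0.0695, 0.0486]
tool_rot: [-3.14, 0.002, 1.718]
contact_force: [-0.8, -0.4, 6.0]
opening: 0.0155
grip_force: 40.0
```

```bash
python3 st.py; python3 st.py|cut -c1-5; python3 - <<'E'
from h import *
m,im=shot("scene","s7.png");m2,im2=shot("top","t7.png")
a=cv2.imread("pics/t7.png")[110:260,240:440];b=cv2.imread("pics/s7.png")[140:290,240:440]
cv2.imwrite("pics/c7.png",np.hstack([cv2.resize(a,(400,300),interpolation=2),cv2.resize(b,(400,300),interpolation=2)]))
E
python3 st.py
```

```text
s [ 0.5375 -0.0695  0.0486] travel -0.12696987083098163 F_along -0.322095980974197 [-0.8 -0.4  6. ] t 27.25
s [ 0
s [ 0.5375 -0.0695  0.0486] travel -0.12696251574505402 F_along -0.8566166096492546 [-1.3 -1.1  6.1] t 27.35
```

View pics/c7.png

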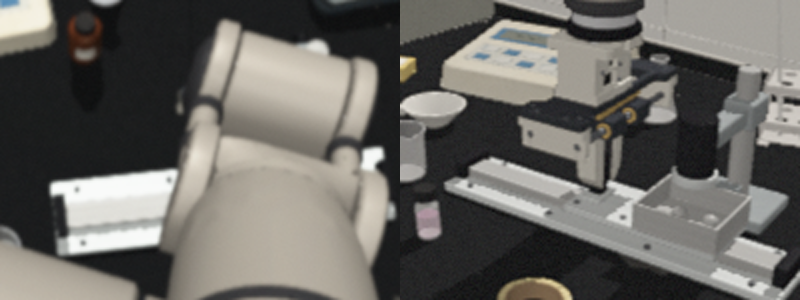

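The scene pane shows the tray centred under the lens at (695,200), with the gripper on the post and balls in the tray. The pull is almost zero, so I make one last fine step.

Emit:
arm_command(
  moves=[
    [[-0.0002, 0, 0], [0, 0, 0], 0.01],
    [[-0.0004, 0, 0], [0, 0, 0], 0.01],
    [[-0.0005, 0, 0], [0, 0, 0], 0.01],
    [[-0.0005, 0, 0], [0, 0, 0], 0.01],
    [[-0.0005, 0, 0], [0, 0, 0], 0.01],
  ],
)

```text
time: 27.85
tool_pos: [0.5376, -0.0698, 0.0486]
tool_rot: [-3.14, 0.001, 1.718]
contact_force: [-1.9, 0.4, 5.2]
opening: 0.0158
grip_force: 40.0
```

Emit:
arm_command(
  moves=[
    [[0, 0, 0], [0, 0, 0], 0.01],
    [[0, 0, 0], [0, 0, 0], 0.01],
    [[0, 0, 0], [0, 0, 0], 0.01],
    [[0, 0, 0], [0, 0, 0], 0.01],
    [[0, 0, 0], [0, 0, 0], 0.01],
  ],
)

```text
time: 28.35
tool_pos: [0.5376, -0.0698, 0.0486]
tool_rot: [-3.14, 0.001, 1.718]
contact_force: [-1.4, 0.9, 7.3]
opening: 0.0159
grip_force: 40.0
```

```bash
python3 st.py
```

```text
s [ 0.5376 -0.0698  0.0486] travel -0.12727753014393203 F_along 1.1354857088456405 [-1.4  0.9  7.3] t 28.35
```

Force along the rail is now about +1 N, which is just the friction, so the carriage rests in the notch. Handing in.

```bash
python3 -c "
from cell import robot
print(robot.hand_in())"
```

```text
the job is handed in; nothing more can be done
None
```

The job is handed in at 28.35 s: the four balls are in the tray, the empty dish stands upright on the worktop at its original spot, and the carriage rests in the detent notch, at 127 mm of travel with only friction left on the push, while the gripper still holds the post.

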